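# Feel along the cutting board's edge for nicks

### The arm

A 6-joint arm with a two-finger parallel gripper is mounted at the origin on the work surface. World frame = base frame: x ahead of the robot, y to its left, z up, the work surface at z = 0. Lengths are in m, angles in rad, forces in N, time in s.
With the tool pointing down it reaches from about 0.2 to 0.875 m from the base axis. Payload 3.4 kg.
Tool frame: the origin (TCP) lies between the finger pads, 19 mm behind the fingertips; this is the grasp point; z points along the fingers, y is the line along which they close (so a half turn about z gives the same grasp; the last joint's range is limited). The gripper opens to 94 mm and grips with 3 to 60 N. Pads are 16 mm wide; open, the fingers measure 119 mm over their backs; the gripper's body (75 mm by 177 mm) begins 78 mm behind the grasp point.
Start: joints at [-1.32, 0.276, 1.505, -0, 1.361, -0.121], TCP at [0.209, -0.536, 0.224] pointing down, gripper open.
Joint ranges: [-2.89, 2.89], [-0.75, 2.08], [0.22, 2.7], [-1.18, 4.32], [0.11, 2.71], [-2.7, 2.7]. Speed limits (rad/s): [2.57, 2.57, 3.14, 3.14, 3.14, 3.14].

### API

Orientations are given as a unit quaternion [w, x, y, z].
In Python, from cell import sense, optics, job gives the robot as it stands.
- The arm moves only by the shell command python3 -m crank 'ROWS' [OPENING] [FORCE]. ROWS is JSON, a list of rows, each a list of 4 numbers: the shift along the tool's x, y, z in mm, then the turn about the tool's z in rad. A call has exactly 8 rows; each row is the pose to reach, as a shift and turn from the pose commanded when the call began, along the tool's axes at that moment; what a row does not reach only later rows make up. A row lasts 1/10 s, in which the tool goes at most 50 mm and 8.59 degrees, less where a joint would pass 70% of its speed; a pose out of reach is approached as far as the arm can. A call with a gripper value outside its range is refused whole. OPENING is the opening, from -1 (shut) to 1 (fully open), set as the call begins (- or left out, the last holds). The fingers move at their own pace and stop on an object; FORCE is the grip in N (left out, the last holds). Time passes only in rows, so rows that repeat a pose let the fingers close, or fill a call up. It gives the time, the measured TCP pose, the force, the opening and the grip force at its end, in the units of the state.
- sense(): the state, without advancing time (a new reading comes with each control period).
- optics.grab_frame(name): name is "scene" or "top" or "wrist"; returns the picture (480x640x3 uint8, red, green, blue); there is no depth.
- optics.get_calibration(name): a dict with "fx", "fy", "cx", "cy" (pixels), "world_from_camera" (4x4, takes a point from camera to world coordinates). Camera axes: x right, y up, looking along -z (the intrinsics and any distortion apply to the point x, -y, -z); pixel columns grow to the right and rows downward; lengths in m; the calibration is good to about 2 mm. The wrist camera is an equidistant fisheye: a pixel r from the principal point sees the ray r / f radians off the axis. A picture is of the moment at which its call begins: read the wrist's pose just before it. get_calibration takes no time and is no camera call; for the wrist camera it gives the pose at the moment of the call.
- job.hand_in(): hands the job in; it is judged then, once.
The state is a dict: "t": time; "joint_positions": joint angles; "joint_vel": joint speeds; "joint_torque": joint torques, N m; "position": TCP position; "orientation": TCP orientation; "wrist_force": force on the tool from outside, world axes, zero at the start; "moment": the same for the moment, N m; "grip_width": finger opening in m; "grasp_force": force on a finger pad.
Only numpy, scipy, OpenCV 4.12 (cv2) and the standard library are available. Lean on these libraries where they do the work, as an engineer would, in place of code of your own. Each camera call takes 0.05 s, during which the arm holds its last target. There are 200 camera calls.

### The job

Feel the top edge of the yellow cutting board for nicks: close the fingers and run their tips lightly along it in one stroke, from the black tick at the end beside the blue pot lid to the black tick at the end beside the glass measuring cup, without coming off the edge on the way, then lift clear. Touch the board only gently: do not push it far down into its springy clip, pull it up or grasp it, and leave everything else where it is.

Things in the scene. Friction and masses are not known exactly. Their poses are not given: they have to be found in the camera images.
- clip: Dark steel spring clip stand, fixed to the table. Its foot is 90 x 130 x 6 mm; two jaws, 110 mm long and up to 70 mm high, grip the lower part of a yellow plastic cutting board that stands upright. Origin: centre of the foot's underside, on the table. x is square to the board's face, y runs along the board, z up.
- board (a joint): How far the cutting board is pushed down into the clip (m): 0 at rest, positive downwards, negative if pulled up. It rides straight up and down on springs, about 0.6 N per mm, comes back up when let go, and bottoms out hard at 22 mm. Lightly means a few mm; over 15 mm is too far.
- edge_mid (a point): Middle of the board's level top edge, on its surface, 162 mm above the table at rest; it moves with the board. The board is 12 mm thick (x), 220 mm long (y) and 130 mm high, with a 70 x 20 mm hand slot that begins 25 mm below the top edge. Axes as the clip's: y along the edge, z up.
- tick_left (a point): Point on the top edge at the black tick 85 mm from the middle towards the clip's +y; the tick is a 6 mm wide black band over the edge, 20 mm down each face, 25 mm from the board's end. Which end is the start depends on where the lid is.
- tick_right (a point): The same at the other end, 85 mm from the middle towards the clip's -y.
- pot_lid: Blue enamel pot lid lying flat on the table off one end of the board, about 205 mm from the board's middle: 150 mm across, 51 mm high with its black knob. It marks the start end, either +y or -y of the clip. Origin: centre of its underside.
- measuring_cup: Glass measuring cup standing off the board's other end, about 205 mm from its middle: 90 mm across the rim, 100 mm high, handle reaching 71 mm from its axis on its own +y, red marks. Origin: centre of its underside.
- paddle: Wooden paddle lying on the table on the robot's side of the board, about 300 mm long, 55 mm wide, 16 mm high. Origin: underside, near its middle; x along it to the blade.
- spoon_rest: White ceramic spoon rest on the table beyond the board: 100 mm round dish, 18 mm high, with a blue tab on its own +y reaching 95 mm from its centre. Origin: centre of its underside.
Not all that is in view belongs to the job. What is meant by the spoon_rest is not brown, green or purple, and is the larger of those in its own colour.

How it is judged:
On the way, in this order (a step that is already met when the one before it is completed fails the run):
1. the fingertips rest on the top edge at the tick nearer the pot lid (contact force between the fingers and clip above 0.3 N and x of the grasp point in the frame of edge_mid between -0.02 and 0.02 m and z of the grasp point in the frame of edge_mid between 0.008 and 0.03 m and ((y of pot_lid in the frame of edge_mid below 0 m and y of the grasp point in the frame of edge_mid between -0.115 and -0.07 m) or (y of pot_lid in the frame of edge_mid above 0 m and y of the grasp point in the frame of edge_mid between 0.07 and 0.115 m))), for 0.1 s.
2. they touch the edge halfway from that tick to the middle (contact force between the fingers and clip above 0.3 N and x of the grasp point in the frame of edge_mid between -0.02 and 0.02 m and z of the grasp point in the frame of edge_mid between 0.008 and 0.03 m and ((y of pot_lid in the frame of edge_mid below 0 m and y of the grasp point in the frame of edge_mid between -0.06 and -0.03 m) or (y of pot_lid in the frame of edge_mid above 0 m and y of the grasp point in the frame of edge_mid between 0.03 and 0.06 m))), for 0.1 s.
3. they touch the middle of the edge (contact force between the fingers and clip above 0.3 N and x of the grasp point in the frame of edge_mid between -0.02 and 0.02 m and z of the grasp point in the frame of edge_mid between 0.008 and 0.03 m and ((y of pot_lid in the frame of edge_mid below 0 m and y of the grasp point in the frame of edge_mid between -0.015 and 0.015 m) or (y of pot_lid in the frame of edge_mid above 0 m and y of the grasp point in the frame of edge_mid between -0.015 and 0.015 m))), for 0.1 s.
4. they touch the edge halfway from the middle to the other tick (contact force between the fingers and clip above 0.3 N and x of the grasp point in the frame of edge_mid between -0.02 and 0.02 m and z of the grasp point in the frame of edge_mid between 0.008 and 0.03 m and ((y of pot_lid in the frame of edge_mid below 0 m and y of the grasp point in the frame of edge_mid between 0.03 and 0.06 m) or (y of pot_lid in the frame of edge_mid above 0 m and y of the grasp point in the frame of edge_mid between -0.06 and -0.03 m))), for 0.1 s.
5. they touch the edge at the tick nearer the measuring cup (contact force between the fingers and clip above 0.3 N and x of the grasp point in the frame of edge_mid between -0.02 and 0.02 m and z of the grasp point in the frame of edge_mid between 0.008 and 0.03 m and ((y of pot_lid in the frame of edge_mid below 0 m and y of the grasp point in the frame of edge_mid between 0.07 and 0.115 m) or (y of pot_lid in the frame of edge_mid above 0 m and y of the grasp point in the frame of edge_mid between -0.115 and -0.07 m))), for 0.1 s.
At the end, for the whole second after the job is handed in: The edge has been traced from the lid's tick to the cup's tick (each reached within 15 mm, the tool point within 20 mm of the edge's line); the board is back at its rest height within 3 mm, and lid, cup, paddle and spoon rest stand still, upright, within 15 mm of where they were (value of joint board between -0.003 and 0.003 m and distance of each of pot_lid, measuring_cup, paddle, spoon_rest from where it was at the start of the episode below 0.015 m and angle between each of pot_lid, measuring_cup, paddle, spoon_rest's own z axis and vertical below 0.1 rad and linear speed of each of pot_lid, measuring_cup, paddle, spoon_rest below 0.02 m/s); the robot touches nothing.
It fails at once if the board is pushed down more than 15 mm (value of joint board above 0.015 m).
It fails at once if the board is pulled up more than 6 mm (value of joint board below -0.006 m).
It fails at once if the board or clip is struck or pushed with more than 25 N (contact force between any of the fingers, the arm and clip above 25 N).
It fails at once if the fingertips come off the edge between the ticks (9 to 24 mm above it) (y of the grasp point in the frame of edge_mid between -0.062 and 0.062 m and x of the grasp point in the frame of edge_mid between -0.025 and 0.025 m and z of the grasp point in the frame of edge_mid between 0.028 and 0.043 m).
It fails at once if the lid, cup, paddle or spoon rest is moved more than 15 mm, lifted or tipped (distance of any of pot_lid, measuring_cup, paddle, spoon_rest from where it was at the start of the episode above 0.015 m or angle between any of pot_lid, measuring_cup, paddle, spoon_rest's own z axis and vertical above 0.15 rad).
It also fails if it takes over 40 s, if anything falls off the work surface, if the arm or the gripper's body presses on something with over 40 N, if the wrist force passes 120 N, or if a joint passes its speed limit or range.

## Working session

There is one attempt and no reset: what is moved stays moved. The work goes in short steps, Python scripts to look and compute and a shell command to move; the robot and the scene stay as the last step left them, time stands still between calls to the robot, and variables do not carry over. Pictures are saved under pics/ and viewed, at most 10 in all, crops included, and the job is handed in when it is done.

```bash
mkdir -p pics
python3 - <<'E'
from cell import sense, optics, job
import cv2
for n in("scene","top"):
    cv2.imwrite(f"pics/{n}0.png",optics.grab_frame(n)[:,:,::-1])
    c=optics.get_calibration(n);print(n,c)
s=sense();print(s)
E
```

```text
scene {'fx': 474.6575532285274, 'fy': 474.6575532285274, 'cx': 314.96526086614915, 'cy': 241.25805845853415, 'world_from_camera': array([[ 0.10365412, -0.66491368,  0.73969292,  1.43955503],
       [ 0.99434566,  0.0865306 , -0.06155615, -0.11614494],
       [-0.02307655,  0.741891  ,  0.67012329,  0.86519144],
       [ 0.        ,  0.        ,  0.        ,  1.        ]])}
top {'fx': 457.87336262092083, 'fy': 457.87336262092083, 'cx': 323.6863000254527, 'cy': 237.1067200688167, 'world_from_camera': array([[ 0.02441072,  0.99772069, -0.06290894,  0.548132  ],
       [-0.9996735 ,  0.02483692,  0.00600172, -0.049489  ],
       [ 0.00755051,  0.0627419 ,  0.99800122,  1.07198789],
       [ 0.        ,  0.        ,  0.        ,  1.        ]])}
{'t': 0.1, 'joint_positions': array([-1.32001494e+00,  2.76546053e-01,  1.50597638e+00, -2.44921012e-05,
        1.36068445e+00, -1.21008550e-01]), 'joint_vel': array([-0.0008817 , -0.00086972, -0.00341948, -0.00061349,  0.00075833,
        0.00074663]), 'joint_torque': array([ 1.73190409e-03, -4.05454946e+01, -2.37780529e+01,  7.01830653e-02,
        2.98798503e-02, -4.17730951e-05]), 'position': array([ 0.20875508, -0.535273  ,  0.22349507]), 'orientation': array([-8.04639878e-04,  9.82770437e-01,  1.84828616e-01, -6.42835135e-05]), 'wrist_force': array([-0.00052827,  0.13355302, -0.43856704]), 'moment': array([-0.02217103,  0.03244603, -0.00814952]), 'grasp_force': 0.0, 'grip_width': 0.09415501449041122}
```

View pics/scene0.png

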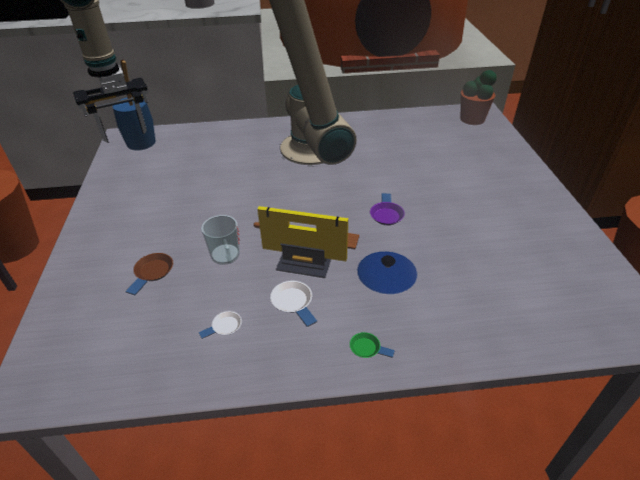

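View pics/top0.png

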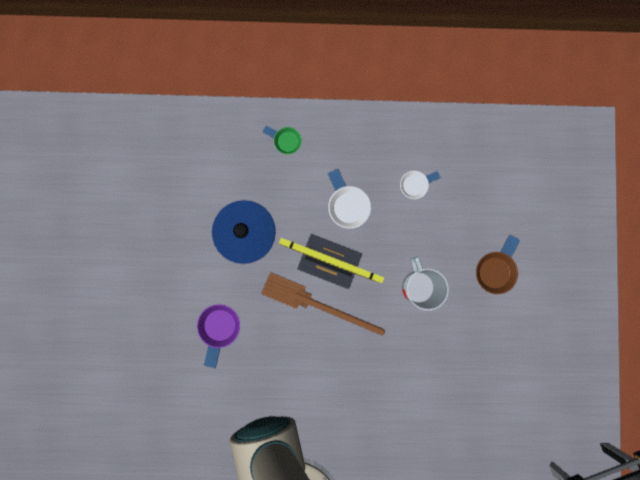

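The scene shows the yellow board in its clip, with the lid to the right of it and the cup to the left. In the top view the board's edge runs from about (281,241) at the lid end to (382,280) at the cup end. I'll measure it from a zoomed crop.

```bash
cat > h.py <<'E'
import numpy as np
from cell import sense, optics
def ray(n,u,v,z):
    c=optics.get_calibration(n);T=c["world_from_camera"]
    d=T[:3,:3]@np.array([(u-c["cx"])/c["fx"],-(v-c["cy"])/c["fy"],-1]);o=T[:3,3]
    return o+d*(z-o[2])/d[2]
E
python3 - <<'E'
from h import *
import cv2
t=cv2.imread("pics/top0.png");s=cv2.imread("pics/scene0.png")
a=cv2.resize(t[225:295,270:395],None,fx=6,fy=6,interpolation=cv2.INTER_CUBIC)[:300,:]
a=cv2.resize(t[232:290,272:392],(780,377),interpolation=cv2.INTER_CUBIC)
b=cv2.resize(s[200:235,250:355],(780,260*780//780)[:2] if 0 else (780,220),interpolation=cv2.INTER_CUBIC)
cv2.imwrite("pics/crop.png",np.vstack([a,b]))
m=cv2.inRange(cv2.cvtColor(t,cv2.COLOR_BGR2HSV),(22,120,60),(35,255,255))
m[:, :270]=0;m[:,395:]=0
p=np.argwhere(m)[:,::-1].astype(np.float32);print(len(p),cv2.minAreaRect(p),cv2.boxPoints(cv2.minAreaRect(p)))
E
```

```text
723 ((330.87115478515625, 260.3350524902344), (110.27836608886719, 7.753947734832764), 21.037511825561523) [[278.0155  244.1598 ]
 [280.799   236.92268]
 [383.7268  276.5103 ]
 [380.9433  283.74744]]
```

View pics/crop.png

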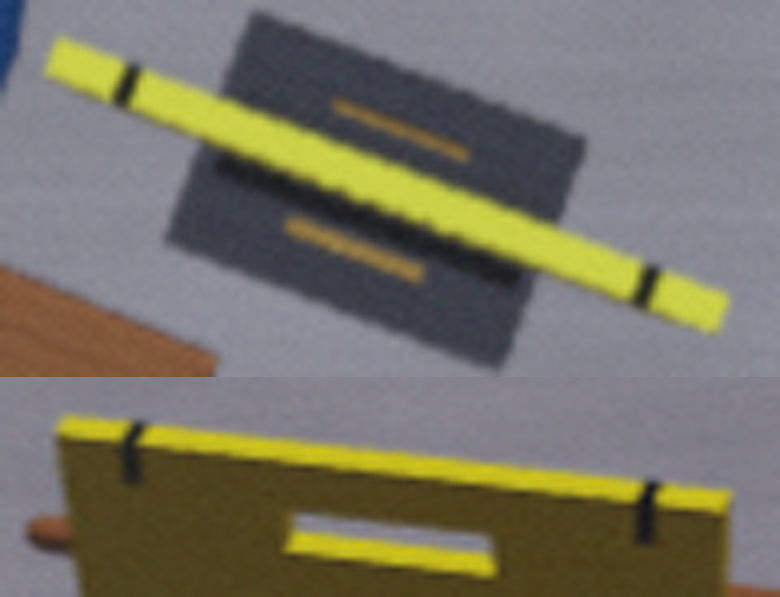

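The crop shows both ticks. In the top view they are at about (291.2,244.8) on the lid side and (371.3,275.8) on the cup side. In the scene view they are at about (337,218) and (268.2,208.5).

Run:
```python
from h import *
L=ray("top",291.0,244.7,.162);C=ray("top",371.3,275.8,.162)
print(L,C,np.linalg.norm(L-C)); l=ray("scene",337,218,.162);c=ray("scene",268.1,208.5,.162);print(l,c,np.linalg.norm(l-c))
M=(L+C)/2;y=(L-C)/np.linalg.norm(L-C);print("mid",M,"yaw of edge",np.arctan2(y[1],y[0]))
from scipy.spatial.transform import Rotation as R
s=sense();q=s["orientation"];Rm=R.from_quat(q[[1,2,3,0]]).as_matrix();print(Rm.round(3))
for e in(L,C):
  print("tick in tool mm",(Rm.T@(e-s["position"])*1000).round(1))
d=Rm.T@y;print("edge dir in tool",d, np.arctan2(d[1],d[0]))
```

```text
[0.58875299 0.00963977 0.162     ] [ 0.53100683 -0.15120197  0.162     ] 0.17089377742805925
[0.58946588 0.00786465 0.162     ] [ 0.53204466 -0.15109519  0.162     ] 0.1690130936579881
mid [ 0.55987991 -0.0707811   0.162     ] yaw of edge 1.2261043812403312
[[ 0.932  0.363 -0.   ]
 [ 0.363 -0.932  0.002]
 [ 0.    -0.002 -1.   ]]
tick in tool mm [ 552.  -369.5   62.2]
tick in tool mm [ 439.8 -240.7   62. ]
edge dir in tool [ 0.65673941 -0.75411644  0.00132296] -0.8543087053570347
```

Both cameras agree to about 2 mm. The next moves shut the fingers, raise the tool and travel to above the lid-side tick.

```bash
python3 -m crank '[[20,-14,-25,0],[60,-40,-40,0],[100,-67,-40,0],[140,-94,-40,0],[180,-121,-40,0],[220,-148,-40,0],[260,-175,-40,0],[300,-201,-40,0]]' -1 10 && python3 -m crank '[[38,-25,0,-0.1],[76,-50,0,-0.2],[114,-76,0,-0.34],[152,-102,0,-0.48],[190,-128,0,-0.62],[224,-150,0,-0.74],[255,-171,0,-0.854],[255,-171,0,-0.854]]'
cat > rel.py <<'E'
from h import *
from scipy.spatial.transform import Rotation as R
L=np.array([.5891,.0090,.162]);C=np.array([.5315,-.1512,.162]);M=(L+C)/2;y=(L-C)/np.linalg.norm(L-C);z=np.array([0,0,1]);x=np.cross(y,z)
s=sense();Rm=R.from_quat(s["orientation"][[1,2,3,0]]).as_matrix();d=s["position"]-M
print("edge-frame mm",[round(float(1000*d@a),1) for a in(x,y,z)],"F",s["wrist_force"].round(2),"w",s["grip_width"],"t",s["t"])
print("y in tool",(Rm.T@y).round(4),"L+5mm in tool",(1000*Rm.T@(M+.09*y-s["position"])).round(1), "toolz",Rm[:,2].round(4))
E
python3 rel.py
```

```text
t: 0.9
position: [0.4159, -0.2375, 0.2641]
orientation: [-0.0, 0.983, 0.185, -0.0]
wrist_force: [0.6, -1.1, -0.5]
grip_width: 0.0331
grasp_force: 0.0
t: 1.7
position: [0.5927, 0.0163, 0.2631]
orientation: [-0.001, 0.816, 0.578, 0.001]
wrist_force: [-0.6, -0.6, -0.8]
grip_width: 0.0005
grasp_force: 0.0
edge-frame mm [0.9, 93.2, 101.1] F [-0.61 -0.59 -0.83] w 0.00045524911584606946 t 1.7
y in tool [1.     0.006  0.0019] L+5mm in tool [ -3.4  -0.9 101.1] toolz [-2.0e-04  2.1e-03 -1.0e+00]
```

```bash
python3 -m crank '[[-4,-1,20,0],[-4,-1,40,0],[-4,-1,58,0],[-4,-1,68,0],[-4,-1,72,0],[-4,-1,74,0],[-4,-1,74,0],[-4,-1,74,0]]' && python3 rel.py && python3 -c "
from cell import optics;import cv2;i=optics.grab_frame('wrist');cv2.imwrite('pics/w1.png',i[:,:,::-1])
i=optics.grab_frame('scene')[130:290,220:433];cv2.imwrite('pics/s1.png',cv2.resize(i[:,:,::-1],(799,600),interpolation=2))"
```

```text
t: 2.5
position: [0.589, 0.0089, 0.1911]
orientation: [0.001, 0.818, 0.575, 0.001]
wrist_force: [0.1, 1.0, 0.2]
grip_width: 0.0007
grasp_force: 0.0
edge-frame mm [-0.0, 85.0, 29.1] F [0.11 1.01 0.24] w 0.0006558580836141394 t 2.5
y in tool [ 1.e+00 -0.e+00  3.e-04] L+5mm in tool [ 5.   0.  29.1] toolz [ 1.6e-03 -3.0e-04 -1.0e+00]
```

View pics/s1.png

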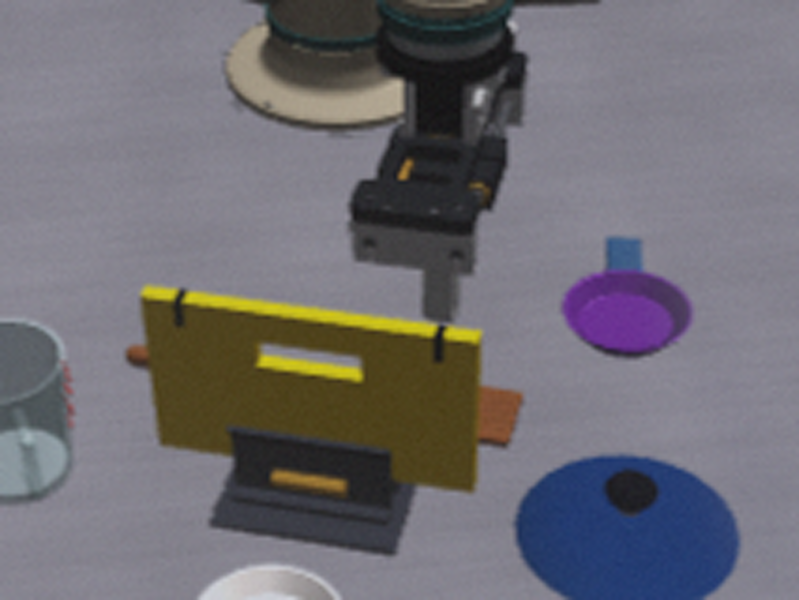

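View pics/w1.png

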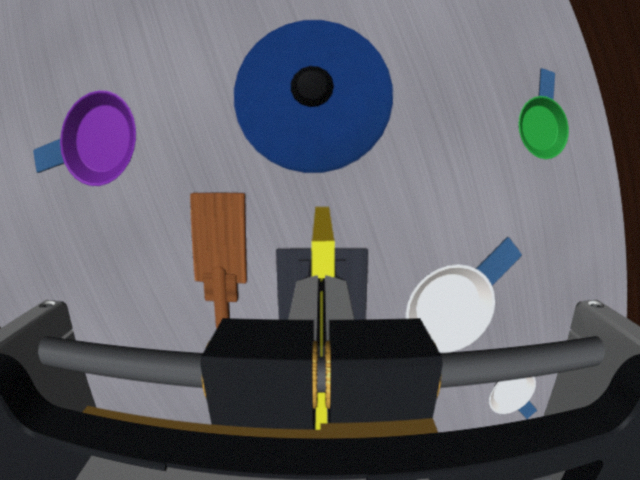

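The fingers are centred over the board just above the lid-side tick: the tip is at (440,320) in the scene crop, and the edge lies between the fingers at x≈322 in the wrist view. I'll press down gently next.

```bash
python3 -m crank '[[1,0,3,0],[2,0,6,0],[3,0,8,0],[3,0,10,0],[3,0,12,0],[3,0,14,0],[3,0,14,0],[3,0,14,0]]' && python3 rel.py
```

```text
t: 3.4
position: [0.5895, 0.0121, 0.1765]
orientation: [-0.0, 0.818, 0.575, 0.0]
wrist_force: [-0.5, 0.8, 3.6]
grip_width: 0.0004
grasp_force: 1.4
edge-frame mm [-0.6, 88.2, 14.5] F [-0.49  0.83  3.58] w 0.0004302724033461943 t 3.4
y in tool [1.e+00 0.e+00 5.e-04] L+5mm in tool [ 1.8  0.6 14.5] toolz [ 2.e-04  4.e-04 -1.e+00]
```

Contact force is about 3 N, roughly 5 mm of push. Now for the stroke.

```bash
python3 -m crank '[[-5,0,0,0],[-13,0,0,0],[-21,0,0,0],[-29,0,0,0],[-37,0,0,0],[-45,0,0,0],[-53,0,0,0],[-60,0,0,0]]' && python3 rel.py
```

```text
t: 4.2
position: [0.569, -0.0453, 0.1763]
orientation: [-0.0, 0.818, 0.575, -0.0]
wrist_force: [-0.0, 1.9, 3.3]
grip_width: 0.0004
grasp_force: 1.4
edge-frame mm [-0.6, 27.2, 14.3] F [-0.04  1.93  3.26] w 0.00038279072354783096 t 4.2
y in tool [ 1.e+00 -2.e-04 -0.e+00] L+5mm in tool [62.8  0.6 14.3] toolz [-1.e-04 -0.e+00 -1.e+00]
```

```bash
python3 -m crank '[[-8,0,0,0],[-16,0,0,0],[-24,0,0,0],[-32,0,0,0],[-40,0,0,0],[-48,0,0,0],[-56,0,0,0],[-64,0,0,0]]' && python3 rel.py && python3 -m crank '[[-8,0,0,0],[-16,0,0,0],[-24,0,0,0],[-32,0,0,0],[-40,0,0,0],[-48,0,0,0],[-53,0,0,0],[-53,0,0,0]]' && python3 rel.py
```

```text
t: 5.0
position: [0.5473, -0.1055, 0.1762]
orientation: [-0.0, 0.818, 0.575, -0.0]
wrist_force: [1.0, 0.5, 2.2]
grip_width: 0.0004
grasp_force: 1.5
edge-frame mm [-0.6, -36.7, 14.2] F [1.   0.51 2.2 ] w 0.00039374103494535637 t 5.0
y in tool [ 1.e+00  1.e-04 -1.e-04] L+5mm in tool [126.7   0.6  14.2] toolz [-1.e-04 -0.e+00 -1.e+00]
t: 5.8
position: [0.5292, -0.156, 0.1762]
orientation: [0.0, 0.818, 0.575, -0.001]
wrist_force: [0.2, -0.4, 2.8]
grip_width: 0.0003
grasp_force: 1.4
edge-frame mm [-0.6, -90.4, 14.2] F [ 0.2  -0.43  2.81] w 0.00032449730093857753 t 5.8
y in tool [ 1.0e+00 -4.0e-04 -1.7e-03] L+5mm in tool [180.5   0.5  13.9] toolz [-7.0e-04 -1.6e-03 -1.0e+00]
```

The stroke is done and the fingers are at the cup-side tick. I'll lift gently, straight up.

```bash
python3 -m crank '[[0,0,0,0],[0,0,-4,0],[0,0,-10,0],[0,0,-25,0],[0,0,-50,0],[0,0,-80,0],[0,0,-100,0],[0,0,-100,0]]' && python3 -m crank '[[0,0,0,0],[0,0,0,0],[0,0,0,0],[0,0,0,0],[0,0,0,0],[0,0,0,0],[0,0,0,0],[0,0,0,0]]' && python3 rel.py && python3 -c "
from cell import optics;import cv2;i=optics.grab_frame('scene');cv2.imwrite('pics/s2.png',i[:,:,::-1])"
```

```text
t: 6.6
position: [0.5312, -0.155, 0.2794]
orientation: [0.003, 0.818, 0.575, 0.002]
wrist_force: [-0.2, 0.8, 0.2]
grip_width: 0.0006
grasp_force: 0.0
t: 7.4
position: [0.5297, -0.1547, 0.2763]
orientation: [0.0, 0.818, 0.575, -0.0]
wrist_force: [0.2, -1.1, -0.4]
grip_width: 0.0002
grasp_force: 0.0
edge-frame mm [-0.5, -89.0, 114.3] F [ 0.24 -1.06 -0.35] w 0.00021218522074123415 t 7.4
y in tool [ 1.e+00  2.e-04 -1.e-04] L+5mm in tool [179.1   0.5 114.3] toolz [ 0.e+00 -1.e-04 -1.e+00]
```

View pics/s2.png

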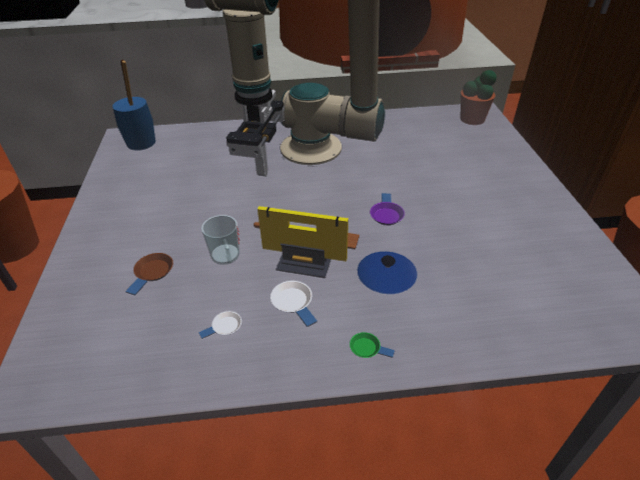

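The gripper is clear at (262,170), the board is back at rest with its edge at (260–347, 208–219), and nothing else has moved.

```bash
python3 -c "
from cell import job;print(job.hand_in())"
```

```text
the job is handed in; nothing more can be done
None
```

I ran the closed fingertips along the board's top edge in one light stroke (about 2–4 N) from the lid-side tick to the cup-side tick, lifted clear with nothing else visibly moved, and handed the job in at about 7.5 s; the hand-in gave no verdict.

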